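Refit the battery cover of a receipt printer

ROBOT

A 6-joint arm with a two-finger parallel gripper is mounted at the origin on a cart in front of the work surface, level with it; the furniture and walls round the work are solid. World frame = base frame: x ahead of the robot, y to its left, z up, the work surface at z = 0. Lengths are in m, angles in degrees, forces in N, time in s.
With the tool pointing down it reaches from about 0.325 to 0.85 m from the base axis. Payload 4.4 kg.
Tool frame: the origin (TCP) lies at the very end of the fingers, on their centre line; the grasp point (between the pads) lies 19 mm behind it; z points along the fingers, y is the line along which they close (so a half turn about z gives the same grasp; the last joint's range is limited). The gripper opens to 94 mm and grips with 3 to 60 N. Pads are 16 mm wide; open, the fingers measure 119 mm over their backs; the gripper's body (75 mm by 177 mm) begins 78 mm behind the grasp point.
Start: joints at [66.836, 11.837, 88.321, -0, 79.842, -8.623], TCP at [0.144, 0.557, 0.205] pointing down, gripper open.
Joint ranges: [-156.59, 156.59], [-49.26, 127.26], [12.9, 141.05], [-63.56, 243.56], [4.71, 150.69], [-161.64, 161.64]. Speed limits (degrees/s): [159.86, 159.86, 180, 180, 180, 180].

INTERFACE

Orientations are given as a 3x3 rotation matrix whose columns are the frame's x, y, z axes.
In Python, from bench import bot gives the robot as it stands.
- The arm moves only by the tool play_rows, never from a script. Its argument "series" is text: rows parted by semicolons, each of 7 numbers parted by spaces: the shift along the tool's x, y, z in cm, then the turn, a rotation vector about the tool's x, y, z in rad, then the opening, from -1 (shut) to 1 (fully open), so that 0 is half open. In form: tx ty tz wx wy wz hand; .... A call has 1 to 20 rows; each row shifts and turns the commanded pose from where the row before left it, along the tool's axes as they then stand; what a row does not reach is not made up. A row lasts 1/8 s, in which the tool goes at most 62.5 mm and 10.7 degrees, less where a joint would pass 70% of its speed; a pose out of reach is approached as far as the arm can. A call with a gripper value outside its range is refused whole. The fingers move at their own pace and stop on an object; "squeeze" is the grip in N (left out, the last holds). Time passes only in rows, so rows that do not move let the fingers close. It gives the time, the measured TCP pose, the force, the opening and the grip force at its end, in the units of the state.
- bot.get_obs(): the state, without advancing time (a new reading comes with each control period).
- bot.read_camera(name): name is "scene" or "top" or "wrist"; returns a dict with "img" (384x512x3 uint8, red, green, blue), "vfov" (degrees; the focal length in pixels is half the picture's height over the tangent of half this angle, whatever the lens; pixels are square), "cx", "cy" (the principal point, pixels), "extrinsics" (4x4, takes a point from camera to world coordinates); the wrist camera has in their place "mount" (4x4, takes a point from camera to tool coordinates, whose origin is the TCP and whose axes are the flange's). Camera axes: x right, y down, z forward; pixel columns grow to the right and rows downward; lengths in m; the calibration is good to about 2 mm. A picture is of the moment at which its call begins: read the wrist's pose just before it. There is no depth.
- bot.finish_job(): hands the job in; it is judged then, once.
The state is a dict: "t": time; "joint_positions": joint angles; "dq": joint speeds; "joint_torque": joint torques, N m; "position": TCP position; "tool_rot": TCP orientation; "contact_force": force on the tool from outside, world axes, zero at the start; "moment": the same for the moment, N m; "gripper_width": finger opening in m; "grasp_force": force on a finger pad.
Only numpy, scipy, OpenCV 4.12 (cv2) and the standard library are available. Lean on these libraries where they do the work, as an engineer would, in place of code of your own. Each camera call takes 0.05 s, during which the arm holds its last target. There are 200 camera calls.

TASK

The receipt printer lies face down with its battery bay open. Put its loose battery cover back: hook the wide front lip under the bar at the end of the bay nearest the robot, keep it pushed home while you pivot the cover down, and press the far end until it snaps flat and flush. Do not force the parts (keep well under 25 N), and leave the other things on the counter where they are.

Things in the scene. Friction and masses are not known exactly. Their poses are not given: they have to be found in the camera images.
- printer: Grey box 204 x 112 x 50 mm (x, y, z), fixed, its near end (paper mouth) towards the robot. Origin: centre of its underside; x to its far end, z up. In its top sits a black bay insert (flange top at z 52), screwed to slots: it is fixed anywhere within 12 mm either way along x of the nominal places given here; y and z are true. No reading tells where: feel for it.
- bar (a point): Nominal (insert off by up to 12 mm in x, see printer): middle of the upper edge of the face of the bar under which the lip hooks, at printer (-45, 0, 54.5) mm; axes as the printer. The bar is 8 mm deep (x -53 to -45), z 49.2 to 54.5. Under and before it the lip has free room to x -57 and down to z 30.
- opening (a point): Nominal (off up to 12 mm in x): middle of the bay's opening at ledge height, at printer (0, 0, 45) mm. The opening runs from the bar at x -45 to the rear wall at x +47 and y +-33.5 (3.5 mm play a side). Along both sides, 23 to 33 mm from the middle, run ledges, top at z 45, that carry the cover's underside. A pocket 26 mm wide in the rear wall takes the tongue.
- catch_mid (a point): Nominal (off up to 12 mm in x): axis of the sprung steel roller in the rear pocket, at printer (52.5, 0, 52.3) mm; 10 mm diameter, 18 mm long along y. With the lip home, a released cover rests on it, far end about 7 degrees up; about 7 N down on the cover's far end pushes it aside to the far side, then it snaps over the tongue and holds it down.
- cover: Loose grey cover, 70 to 130 g, right way up. Origin: centre of the plate's underside; x from lip to tongue, z out of the outer face. Plate x +-45, y +-30, z 0 to 7 mm. Lip x -54 to -45, y +-20, z 0 to 3. Tongue x 45 to 50, y +-10, z 0 to 3. Grip rib x -10 to 0, y +-20, z 7 to 25: grasp across its 10 mm. Press beyond the rib. Fitted: origin 45 mm above the printer's.
- lip (a point): Middle of the front edge of the cover's lip, at cover (-54, 0, 1.5) mm; axes as the cover.
- sand_timer: Bystander: wooden sand timer, 36 x 36 x 85 mm, upright; origin: centre of its underside.
- dice_tin: Bystander: round tin, 68 mm across, 46 mm high; origin: centre of its underside.
- tape_roll: Bystander: roll of tape lying flat, 58 mm across, 24 mm high; origin: centre of its underside.
- paint_pot: Bystander: small paint pot, 30 mm across, 46 mm high; origin: centre of its underside.
Things that resemble listed ones, but are neither listed nor needed, are in the scene too. What is shaped like the cover but purple is not meant.

How it is judged (in metres and radians):
On the way:
1. the cover, still tilted by more than 0.1 rad, has its lip down in the near end of the bay, below the bar's middle and over 35 mm before the printer's middle, within 6 mm of its centre line (z of lip in the frame of printer between 0.03 and 0.0485 m and x of lip in the frame of printer between -0.07 and -0.035 m and y of lip in the frame of printer between -0.006 and 0.006 m and angle between cover's own z axis and vertical above 0.1 rad), for 0.1 s.
At the end, for the whole second after the job is handed in: The cover lies in the bay, flat within 0.03 rad, flush within 2 mm, in line with the printer within 0.08 rad, centred within 5 mm across, its lip under the bar (38 to 68 mm before the printer's middle) and its tongue held by the catch, released and at rest (angle between cover's own z axis and vertical below 0.03 rad and angle between the x axis of cover and the x axis of printer, either way round below 0.08 rad and z of cover in the frame of printer between 0.043 and 0.047 m and x of lip in the frame of printer between -0.068 and -0.038 m and y of cover in the frame of printer between -0.005 and 0.005 m and linear speed of cover below 0.01 m/s); the robot touches nothing.
It fails at once if cover and printer press on each other with more than 25 N while the cover is not yet flat (over 0.05 rad) (angle between cover's own z axis and vertical above 0.05 rad and contact force between cover and printer above 25 N).
It fails at once if cover and printer press on each other with more than 60 N, even in the snap (contact force between cover and printer above 60 N).
It fails at once if the fingers press on the printer with more than 25 N (contact force between the fingers and printer above 25 N).
It fails at once if a bystander is moved by more than 20 mm (distance of any of sand_timer, dice_tin, tape_roll, paint_pot from where it was at the start of the episode above 0.02 m).
It also fails if it takes over 51 s, if anything falls off the work surface, if the arm or the gripper's body presses on something with over 40 N, if the wrist force passes 120 N, or if a joint passes its speed limit or range.

## Working session

There is one attempt and no reset: what is moved stays moved. The work goes in short steps, Python scripts to look and compute and a tool call to move; the robot and the scene stay as the last step left them, time stands still between calls to the robot, and variables do not carry over. Pictures are saved under pics/ and viewed, at most 10 in all, crops included, and the job is handed in when it is done.

Besides the shell and the picture viewer there is one more tool, called after "Request:" as name(argument=value, ...) on one line, values as JSON. play_rows: Moves the arm, as the interface text tells. Its arguments: {"type":"object","properties":{"series":{"type":"string"},"squeeze":{"type":"number"}},"required":["series"]}

```bash
ls; mkdir -p pics
cat > h.py <<'E'
import numpy as np, cv2
from bench import bot
def cam(n):
    o=bot.get_obs(); c=bot.read_camera(n)
    im=c["img"]; f=im.shape[0]/2/np.tan(np.radians(c["vfov"])/2)
    if n=="wrist":
        T=np.eye(4);T[:3,:3]=np.array(o["tool_rot"]).reshape(3,3);T[:3,3]=o["position"];E=T@np.array(c["mount"])
    else: E=np.array(c["extrinsics"])
    return im,f,c["cx"],c["cy"],E
def ray(C,u,v,z):
    im,f,cx,cy,E=C
    d=E[:3,:3]@np.array([(u-cx)/f,(v-cy)/f,1]); p=E[:3,3]
    return p+d*(z-p[2])/d[2]
def save(im,name,s=1.5):
    cv2.imwrite("pics/"+name,cv2.resize(im[:,:,::-1],None,fx=s,fy=s))
E
python3 - <<'E'
from h import *
for n in ["top","scene"]:
    C=cam(n); save(C[0],n+"0.png"); print(n,C[1:4],C[4].round(3).tolist())
o=bot.get_obs();print(o)
E
```

```text
pics
top (np.float64(450.5536903842858), 245.97602553192823, 192.32724336524493) [[-0.021, -0.976, 0.217, 0.332], [-1.0, 0.02, -0.008, -0.043], [0.003, -0.217, -0.976, 1.335], [0.0, 0.0, 0.0, 1.0]]
scene (np.float64(486.758917577059), 257.9354418709111, 188.39035772381237) [[0.684, -0.557, 0.471, 0.037], [-0.729, -0.524, 0.44, -0.567], [0.002, -0.645, -0.765, 0.995], [0.0, 0.0, 0.0, 1.0]]
{'t': 0.1, 'joint_positions': array([ 6.68353993e+01,  1.18804787e+01,  8.83962935e+01,  2.56311709e-04,
        7.98406799e+01, -8.62473322e+00]), 'dq': array([ 0.09840861, -0.17165659, -0.04012084,  0.01779884, -0.06569585,
        0.00017836]), 'joint_torque': array([ 1.83630200e-04, -3.71860313e+01, -2.82294703e+01,  7.01732794e-02,
        3.11734329e-02, -3.87757666e-05]), 'position': array([0.14409328, 0.55590302, 0.20439855]), 'tool_rot': array([[-9.67972861e-01,  2.51053545e-01, -8.10435343e-04],
       [ 2.51054660e-01,  9.67971080e-01, -1.88292466e-03],
       [ 3.11763063e-04, -2.02608354e-03, -9.99997899e-01]]), 'contact_force': array([ 0.31324995, -0.37857326,  0.08472727]), 'moment': array([-0.03298558, -0.00424031, -0.02828349]), 'grasp_force': 0.0, 'gripper_width': 0.09397672376100698}
```

View pics/top0.png

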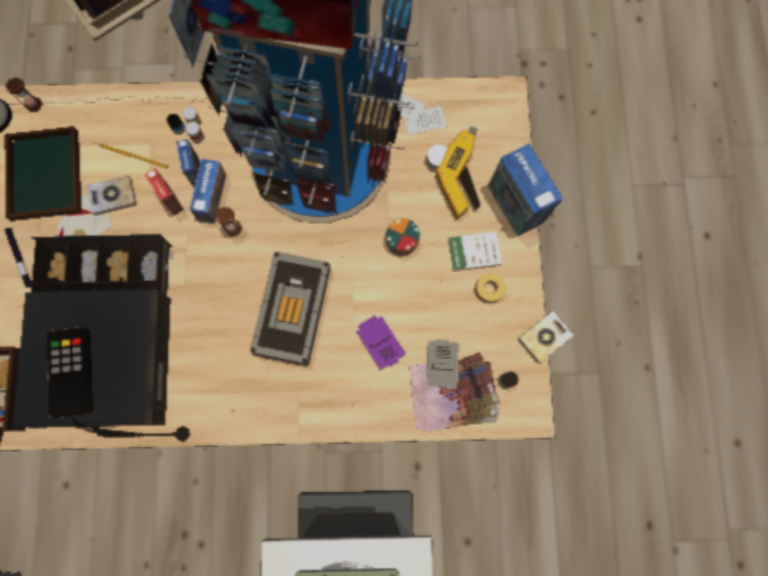

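View pics/scene0.png

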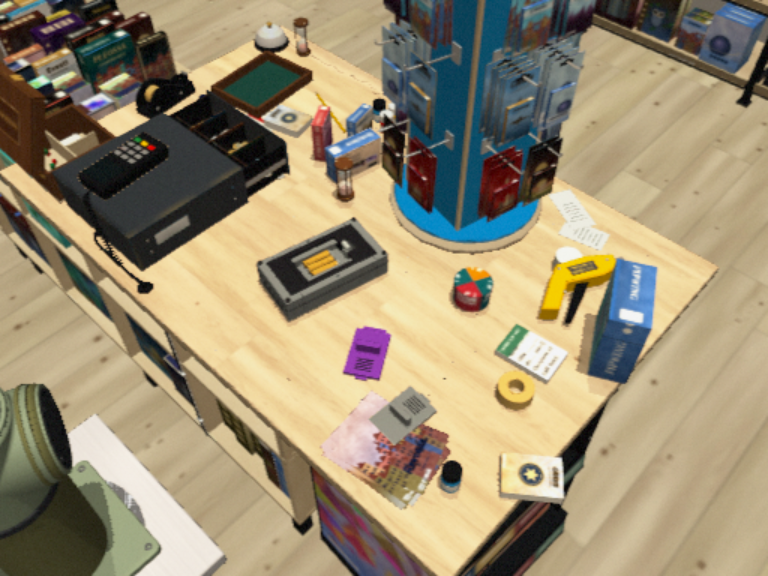

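The top view shows the printer at about (290,308), the grey cover at (443,363) and the purple decoy at (380,342), in pixels of the 1.5x picture. The scene view agrees. The bystanders stand clear of the printer.

Run:
```python
from h import *
C=cam("top"); im=C[0]
hsv=cv2.cvtColor(im,cv2.COLOR_RGB2HSV)
# wood is saturated; grey/black are low saturation
m=((hsv[...,1]<60)|(hsv[...,2]<50)).astype(np.uint8)
def blob(m,x,y,w,h):
    k=np.zeros_like(m);k[y:y+h,x:x+w]=m[y:y+h,x:x+w]
    cs,_=cv2.findContours(k,cv2.RETR_EXTERNAL,cv2.CHAIN_APPROX_NONE);return max(cs,key=cv2.contourArea)
for name,box,z in [("printer",(160,160,65,90),.05),("cover",(280,222,32,42),.007)]:
    c=blob(m,*box); 
    P=np.array([ray(C,u,v,z)[:2] for u,v in cv2.convexHull(c)[:,0]]).astype(np.float32)
    r=cv2.minAreaRect(P*1000); print(name,cv2.contourArea(c),r); print(cv2.boxPoints(r).round(0).tolist())
S=im[215:265,270:345]; save(S,"c1.png",10)
```

```text
printer 2486.5 ((585.409912109375, 99.74269104003906), (110.72128295898438, 203.00918579101562), 77.07189178466797)
[[474.0, 68.0], [672.0, 23.0], [697.0, 131.0], [499.0, 176.0]]
cover 722.5 ((465.6665344238281, -196.23733520507812), (91.22476196289062, 106.77360534667969), 87.83293151855469)
[[411.0, -240.0], [517.0, -244.0], [521.0, -153.0], [414.0, -149.0]]
```

View pics/c1.png

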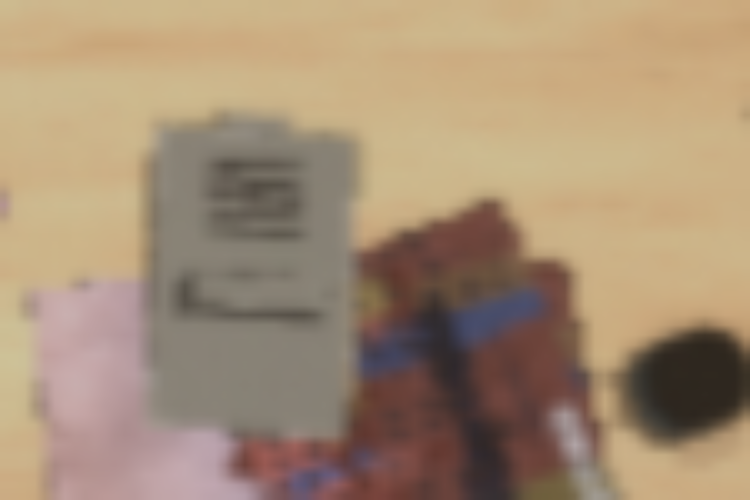

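The crop shows the tongue at the top (crop pixel 250,120), so the cover's x points along world +x. The plate corners are near (150,125), (358,138), (350,435) and (145,420).

```bash
cat >> h.py <<'E'
from scipy.spatial.transform import Rotation as Ro
def plan(p,R,n):
    """shift first (n rows, straight line) then turn, in tool axes (cm, rad)"""
    o=bot.get_obs(); R0=np.array(o["tool_rot"]).reshape(3,3)
    d=R0.T@(np.array(p)-o["position"])*100; w=Ro.from_matrix(R0.T@R).as_rotvec()
    print("shift cm total",d.round(2),"per row",(d/n).round(3),"turn",w.round(4),"mm/row",np.linalg.norm(d)*10/n)
def Rdown(yaw,tilt=0):
    """tool y = cover x (yaw deg), tool z down; tilt lifts cover +x end"""
    Rz=Ro.from_euler('z',yaw,degrees=True).as_matrix(); Ry=Ro.from_euler('y',-tilt,degrees=True).as_matrix()
    return Rz@Ry@np.array([[0,1,0],[1,0,0],[0,0,-1.]])
E
python3 - <<'E'
from h import *
C=cam("top")
q=[ray(C,270+u/10,215+v/10,.007)[:2] for u,v in [(150,125),(358,138),(350,435),(145,420)]]
q=np.array(q);print(q.round(3),q.mean(0)); a=q[0]+q[1]-q[2]-q[3]; print(np.degrees(np.arctan2(a[1],a[0])))
print(np.linalg.norm(a)/2,np.linalg.norm(q[0]-q[1]))
plan([.47,-.197,.25],Rdown(0),14)
E
```

```text
[[ 0.518 -0.167]
 [ 0.513 -0.229]
 [ 0.426 -0.222]
 [ 0.431 -0.162]] [ 0.47188732 -0.195304  ]
-3.8423954126189703
0.08730875480786603 0.06180618385037709
shift cm total [-50.45 -64.73  -4.45] per row [-3.603 -4.623 -0.318] turn [-1.300e-03  7.000e-04  1.317e+00] mm/row 58.70200055816336
```

Request:
play_rows(series="-3.15 -4.05 -.28 0 0 0 1;-3.15 -4.05 -.28 0 0 0 1;-3.15 -4.05 -.28 0 0 0 1;-3.15 -4.05 -.28 0 0 0 1;-3.15 -4.05 -.28 0 0 0 1;-3.15 -4.05 -.28 0 0 0 1;-3.15 -4.05 -.28 0 0 0 1;-3.15 -4.05 -.28 0 0 0 1;-3.15 -4.05 -.28 0 0 0 1;-3.15 -4.05 -.28 0 0 0 1;-3.15 -4.05 -.28 0 0 0 1;-3.15 -4.05 -.28 0 0 0 1;-3.15 -4.05 -.28 0 0 0 1;-3.15 -4.05 -.28 0 0 0 1;-3.15 -4.05 -.28 0 0 0 1;-3.15 -4.05 -.28 0 0 0 1")

```text
t: 2.2
position: [0.4699, -0.1988, 0.2502]
tool_rot: [[-0.968, 0.252, 0.0], [0.252, 0.968, 0.0], [0.0, 0.0, -1.0]]
contact_force: [0.6, 0.3, 0.2]
gripper_width: 0.0941
grasp_force: 0.0
```

Request:
play_rows(series="0 0 0 0 0 .173 0.2;0 0 0 0 0 .173 0;0 0 0 0 0 .173 0;0 0 0 0 0 .173 0;0 0 0 0 0 .173 0;0 0 0 0 0 .173 0;0 0 0 0 0 .173 0;0 0 0 0 0 .173 0;0 0 0 0 0 0 0")

```text
t: 3.32
position: [0.4694, -0.1971, 0.2501]
tool_rot: [[0.065, 0.998, -0.0], [0.998, -0.065, 0.0], [0.0, -0.0, -1.0]]
contact_force: [-0.2, -0.7, 0.7]
gripper_width: 0.047
grasp_force: 0.0
```

Run:
```python
from h import *
C=cam("wrist"); save(C[0],"w1.png"); o=bot.get_obs(); print(o["position"],o["tool_rot"].round(3),C[1:4],C[4].round(3))
```

```text
[ 0.46939651 -0.19712367  0.25007274] [[ 0.064  0.998 -0.   ]
 [ 0.998 -0.064  0.   ]
 [ 0.    -0.    -1.   ]] (np.float64(303.7292467100295), 255.44658123923102, 185.3426666829957) [[ 0.998 -0.062 -0.016  0.474]
 [-0.064 -0.968 -0.244 -0.126]
 [ 0.     0.245 -0.97   0.428]
 [ 0.     0.     0.     1.   ]]
```

View pics/w1.png

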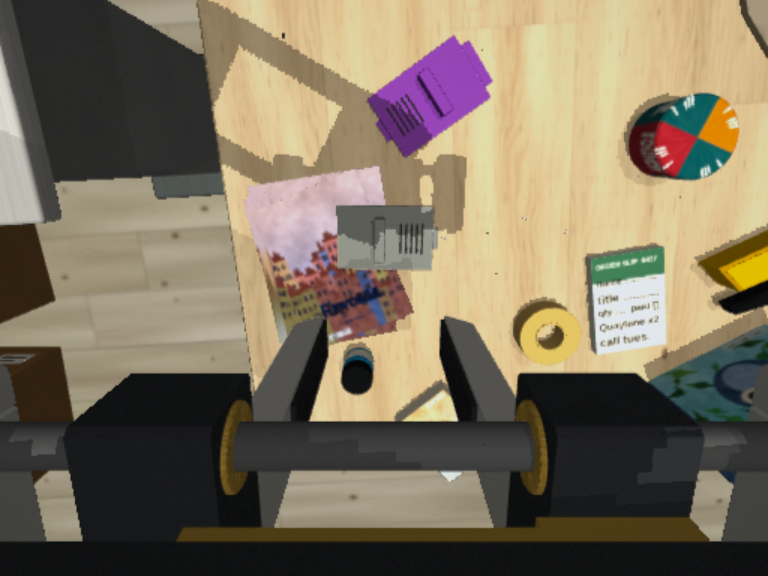

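The wrist view shows the cover plate with corners at about (337,206), (435,207), (432,270) and (337,268). The rib is at (378,240) and the vents are on the right. The lip on the left is hard to see, so I zoom in there.

Run:
```python
from h import *
C=cam("wrist"); save(C[0][125:190,210:305],"w2.png",8)
q=np.array([ray(C,u/1.5,v/1.5,.007)[:2] for u,v in [(435,207),(434,270),(337,268),(337,206)]])
print(q.round(4),q.mean(0)); a=q[0]+q[1]-q[2]-q[3]; print(np.degrees(np.arctan2(a[1],a[0])),np.linalg.norm(a)/2)
r=ray(C,378/1.5,240/1.5,.025);print("rib",r)
```

```text
[[ 0.5193 -0.168 ]
 [ 0.5163 -0.2273]
 [ 0.4245 -0.2195]
 [ 0.4297 -0.1614]] [ 0.47246043 -0.19401936]
-4.522238480109679 0.09100852565363247
rib [ 0.46551165 -0.19222259  0.025     ]
```

View pics/w2.png

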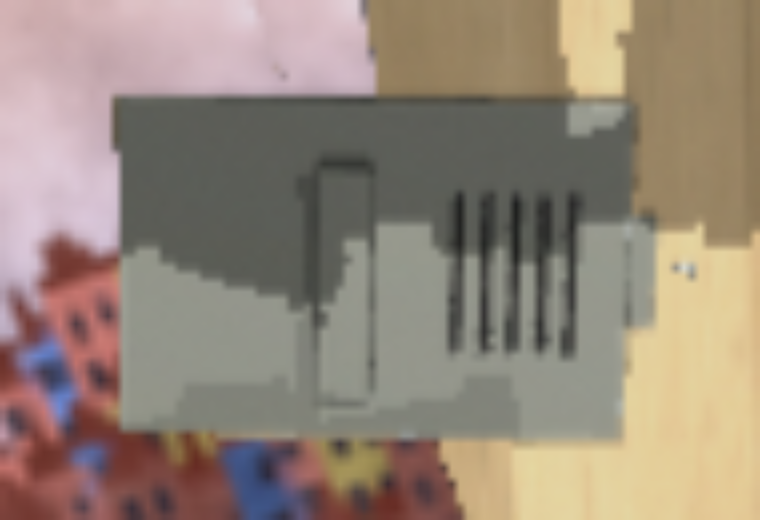

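The tongue is on the right and the rib is clear. I descend and grasp the rib.

Request:
play_rows(series=".3 -.25 4.5 0 0 .009 0;0 0 5 0 0 0 0;0 0 5 0 0 0 0;0 0 4.5 0 0 0 0;0 0 2.5 0 0 0 0;0 0 1.4 0 0 0 0;0 0 .7 0 0 0 0;0 0 .3 0 0 0 -.2;0 0 0 0 0 0 -.7;0 0 0 0 0 0 -1;0 0 0 0 0 0 -1;0 0 0 0 0 0 -1;0 0 0 0 0 0 -1;0 0 0 0 0 0 -1", squeeze=40)

```text
t: 5.18
position: [0.4674, -0.1942, 0.0117]
tool_rot: [[0.076, 0.997, 0.0], [0.997, -0.076, -0.0], [-0.0, 0.0, -1.0]]
contact_force: [-2.4, 0.7, 5.2]
gripper_width: 0.0093
grasp_force: 40.0
```

Request:
play_rows(series="0 0 -.3 0 0 0 -1;0 0 -1 0 0 0 -1;0 0 -3 0 0 0 -1;0 0 -5 0 0 0 -1;0 0 -5 0 0 0 -1;0 0 -4.5 0 0 0 -1;0 0 -2 0 0 0 -1;4.5 2.6 0 0 0 0 -1;4.5 2.6 0 0 0 0 -1;4.5 2.6 0 0 0 0 -1;4.7 2.6 0 0 0 0 -1;0 0 0 0 0 .147 -1;0 0 0 0 0 0 -1;0 0 0 0 0 0 -1")

```text
t: 6.92
position: [0.5844, -0.0208, 0.2193]
tool_rot: [[0.22, 0.976, -0.0], [0.976, -0.22, -0.0], [-0.0, -0.0, -1.0]]
contact_force: [-0.4, -1.0, -0.6]
gripper_width: 0.0095
grasp_force: 40.0
```

Run:
```python
from h import *
C=cam("wrist"); save(C[0],"w3.png"); o=bot.get_obs(); print(o["position"],o["tool_rot"].round(3),o["contact_force"],o["moment"]); np.savez("w3.npz",im=C[0],E=C[4])
```

```text
[ 0.58444482 -0.02105906  0.21930903] [[ 0.221  0.975 -0.   ]
 [ 0.975 -0.221 -0.   ]
 [-0.    -0.    -1.   ]] [-0.20110447 -0.37598972 -0.95148428] [-0.1043117   0.13944314 -0.01543936]
```

View pics/w3.png

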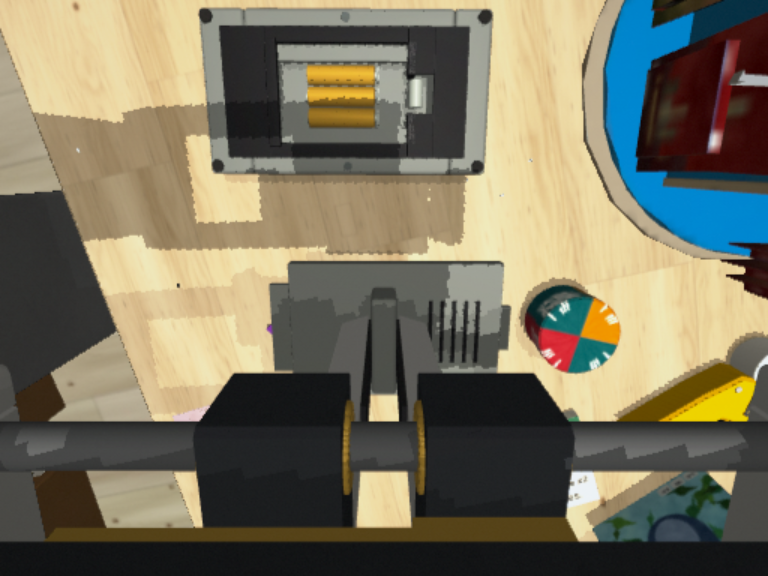

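The wrist view shows the cover held with its lip now visible on the left (270-290,325). The printer's top-face corners are at about (200,10), (493,10), (484,174) and (212,174). The roller is at (417,93) and the bar is near x 278.

Run:
```python
from h import *
d=np.load("w3.npz"); C=(d["im"],303.729,255.4466,185.3427,d["E"])
g=lambda u,v,z:ray(C,u/1.5,v/1.5,z)[:2]
q=np.array([g(493,10,.05),g(484,174,.05),g(212,174,.05),g(200,10,.05)])
print(q.round(4),q.mean(0)); a=q[0]+q[1]-q[2]-q[3]; print(np.degrees(np.arctan2(a[1],a[0])),np.linalg.norm(a)/2,np.linalg.norm(q[0]-q[1]),np.linalg.norm(q[2]-q[3]))
# screws
s=np.array([g(485,17,.05),g(477,166,.05),g(218,166,.05),g(206,16,.05)]);print("screws",s.mean(0))
c=q.mean(0);yaw=np.radians(-12.8);ex=np.array([np.cos(yaw),np.sin(yaw)]);ey=np.array([-ex[1],ex[0]])
for n,u,v,z in [("roller",417,93,.055),("rearwall",408,120,.052),("bar",279,100,.0545),("bar bot",283,130,.0545),("flangeL",220,90,.052),("flangeR",468,90,.052)]:
    p=g(u,v,z)-c; print(n,(p@ex).round(4),(p@ey).round(4))
# cover: underside z? plate top corners at TCP z ~ .2193-.003
q=np.array([g(502,262,.2165),g(289,262,.2165)]);print(q.round(4))
o=bot.get_obs();R=o["tool_rot"]
for k in q: print("plate corner in tool (mm)",((np.r_[k,.2165]-o["position"])@R*1000).round(1))
```

```text
[[0.6961 0.1315]
 [0.6719 0.0246]
 [0.4744 0.0689]
 [0.5002 0.1754]] [0.585661   0.10009905]
-12.651087793451499 0.20152227580992768 0.10956556612516394 0.10956169082917935
screws [0.58536391 0.10107167]
roller 0.0494 0.001
rearwall 0.0435 -0.0167
bar -0.048 -0.0038
bar bot -0.0462 -0.024
flangeL -0.09 0.0031
flangeR 0.0857 0.0035
[[6.389e-01 2.000e-04]
 [5.545e-01 1.910e-02]]
plate corner in tool (mm) [32.7 48.5  2.8]
plate corner in tool (mm) [ 32.6 -38.1   2.8]
```

```bash
cat >> h.py <<'E'
PC=np.array([.5856,.1001,0]);PY=-12.7
Rp=Ro.from_euler('z',PY,degrees=True).as_matrix()
OFF=np.array([.0017,.005,.0117])  # cover origin in tool
M=np.array([[0,1,0],[1,0,0],[0,0,-1.]]) # cover axes in tool
def tgt(lip,tilt):
    "tool pose for lip point at printer coords (m) and tilt"
    R=Rdown(PY,tilt); l=OFF+M@np.array([-.054,0,.0015])
    return PC+Rp@np.array(lip)-R@l, R
def where():
    o=bot.get_obs(); R=np.array(o["tool_rot"]).reshape(3,3); p=o["position"]
    f=lambda c: (Rp.T@(p+R@(OFF+M@np.array(c))-PC)*1000).round(1)
    print("t",round(o["t"],2),"lip",f([-.054,0,.0015]),"tongue",f([.05,0,.0015]),"tilt",np.degrees(np.arcsin(R[2,1])).round(2),"F printer",(Rp.T@o["contact_force"]).round(2),"M",(Rp.T@o["moment"]).round(2),"w",round(o["gripper_width"],4),"tcp",(Rp.T@(p-PC)*1000).round(1))
E
python3 - <<'E'
from h import *
d=np.load("w3.npz"); C=(d["im"],303.729,255.4466,185.3427,d["E"])
o=bot.get_obs();R=o["tool_rot"]
for n,u,v,z in [("ribend +20",384,289,.2326),("lip corner -54,+20",271,284,.2106),("lip corner -54,-20",275,370,.2106),("tongue +10",508,306,.2106),("tongue -10",507,348,.2106),("plate +30",395,262,.2146)]:
    print(n,((ray(C,u/1.5,v/1.5,z)-o["position"])@R*1000).round(1))
p,R=tgt([-.030,0,.075],20); plan(p,R,4); print(p)
where()
E
```

```text
ribend +20 [ 25.7   0.5 -13.3]
lip corner -54,+20 [ 21.8 -47.4   8.7]
lip corner -54,-20 [-17.9 -48.    8.7]
tongue +10 [12.1 53.9  8.7]
tongue -10 [-7.3 54.8  8.7]
plate +30 [32.2  5.   4.7]
shift cm total [11.67 -1.3  11.8 ] per row [ 2.919 -0.326  2.949] turn [-3.492e-01  2.000e-04 -8.000e-04] mm/row 41.618695028443994
[0.5974754  0.09568113 0.10134385]
t 6.97 lip [ -23.5 -116.7  209.1] tongue [  80.5 -116.8  209.1] tilt -0.01 F printer [-0.11 -0.41 -0.95] M [-0.13  0.11 -0.02] w 0.0095 tcp [  25.5 -118.4  219.3]
```

Request:
play_rows(series="3.9 -.4 0 0 0 0 -1;3.9 -.4 3 0 0 0 -1;3.83 -.5 3.8 0 0 0 -1;0 0 3 0 0 0 -1;0 0 2 -.1745 0 0 -1;0 0 0 -.1745 0 0 -1;0 0 0 0 0 0 -1;0 0 0 0 0 0 -1")

```text
t: 7.98
position: [0.6004, 0.0954, 0.1036]
tool_rot: [[0.222, 0.915, 0.336], [0.975, -0.209, -0.075], [0.001, 0.344, -0.939]]
contact_force: [1.4, -0.8, -1.1]
gripper_width: 0.0098
grasp_force: 40.0
```

```bash
sed -i 's/OFF=np.array(\[.0017/OFF=np.array([.0021/' h.py
python3 - <<'E'
from h import *
where(); p,R=tgt([-.030,0,.049],20); plan(p,R,1)
C=cam("wrist"); save(C[0],"w4.png")
E
```

```text
t 7.97 lip [-27.    0.8  77.2] tongue [ 70.6   0.6 113. ] tilt 20.14 F printer [ 1.59 -0.46 -1.13] M [-0.08  0.17  0.  ] w 0.0098 tcp [ 15.4  -1.4 103.6]
shift cm total [-0.08 -1.24  2.55] per row [-0.077 -1.244  2.554] turn [ 0.0024 -0.0003 -0.0022] mm/row 28.415794672729888
```

View pics/w4.png

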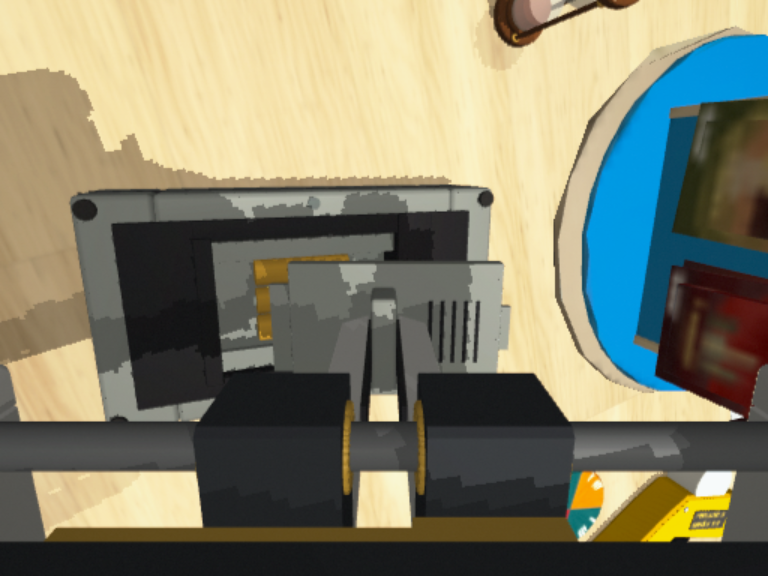

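The cover is tilted over the bay with the bar at about (205,300), and lined up. I lower it.

Request:
play_rows(series="-.08 -.36 .72 0 0 0 -1;0 -.37 .72 0 0 0 -1;0 -.37 .71 0 0 0 -1;0 -.07 .19 0 0 0 -1;0 -.07 .19 0 0 0 -1;0 -.07 .19 0 0 0 -1;0 0 0 0 0 0 -1")

```text
t: 8.9
position: [0.5948, 0.0958, 0.0713]
tool_rot: [[0.221, 0.916, 0.334], [0.975, -0.208, -0.076], [0.0, 0.342, -0.94]]
contact_force: [0.1, -0.5, -0.4]
gripper_width: 0.0096
grasp_force: 40.0
```

```bash
python3 -c "
from h import *
where()"
```

```text
t 8.9 lip [-32.6  -0.   45. ] tongue [65.1 -0.2 80.6] tilt 20.01 F printer [ 0.25 -0.48 -0.37] M [-0.05  0.3   0.05] w 0.0096 tcp [ 9.9 -2.2 71.3]
```

Request:
play_rows(series="0 -.034 .094 0 0 0 -1;0 -.034 .094 0 0 0 -1;0 0 0 0 0 0 -1")

```text
t: 9.28
position: [0.5954, 0.0957, 0.0703]
tool_rot: [[0.221, 0.916, 0.335], [0.975, -0.208, -0.076], [0.0, 0.343, -0.939]]
contact_force: [-1.8, -0.7, 5.6]
gripper_width: 0.0094
grasp_force: 40.1
```

```bash
python3 -c "
from h import *
where()"
```

```text
t 9.28 lip [-31.9   0.   43.9] tongue [65.7 -0.1 79.6] tilt 20.09 F printer [-1.61 -1.07  5.56] M [-0.18  0.52  0.06] w 0.0094 tcp [10.6 -2.1 70.3]
```

Request:
play_rows(series="0 .05 -.13 0 0 0 -1;0 -.28 -.10 0 0 0 -1;0 -.28 -.10 0 0 0 -1;0 -.28 -.10 0 0 0 -1;0 -.28 -.10 0 0 0 -1;0 -.19 -.07 0 0 0 -1;0 0 0 0 0 0 -1")

```text
t: 10.15
position: [0.581, 0.0988, 0.0705]
tool_rot: [[0.221, 0.916, 0.333], [0.975, -0.208, -0.076], [0.0, 0.342, -0.94]]
contact_force: [0.1, -0.5, -0.6]
gripper_width: 0.0094
grasp_force: 40.0
```

```bash
python3 -c "
from h import *
where()"
```

```text
t 10.15 lip [-46.8  -0.1  44.2] tongue [51.  -0.2 79.7] tilt 19.99 F printer [ 0.24 -0.48 -0.55] M [-0.08  0.22 -0.03] w 0.0094 tcp [-4.2 -2.2 70.5]
```

Request:
play_rows(series="0 -.19 -.07 0 0 0 -1;0 -.19 -.07 0 0 0 -1;0 -.19 -.07 0 0 0 -1;0 0 0 0 0 0 -1")

```text
t: 10.65
position: [0.575, 0.1002, 0.0705]
tool_rot: [[0.221, 0.917, 0.333], [0.975, -0.208, -0.076], [-0.0, 0.342, -0.94]]
contact_force: [-0.3, -0.5, -1.2]
gripper_width: 0.0095
grasp_force: 40.0
```

Request:
play_rows(series="0 -.094 -.034 0 0 0 -1;0 0 0 0 0 0 -1")

```text
t: 10.9
position: [0.5742, 0.1003, 0.0705]
tool_rot: [[0.221, 0.916, 0.333], [0.975, -0.208, -0.076], [-0.0, 0.342, -0.94]]
contact_force: [0.7, 0.0, -1.7]
gripper_width: 0.0098
grasp_force: 40.0
```

```bash
python3 -c "
from h import *
where()"
```

```text
t 10.9 lip [-53.7  -0.1  44.2] tongue [44.  -0.2 79.8] tilt 19.99 F printer [ 0.7   0.18 -1.66] M [-0.09  0.33  0.02] w 0.0098 tcp [-11.2  -2.3  70.5]
```

Request:
play_rows(series="0 -.094 -.034 0 0 0 -1;0 0 0 0 0 0 -1")

```text
t: 11.15
position: [0.5732, 0.1006, 0.0705]
tool_rot: [[0.221, 0.916, 0.333], [0.975, -0.208, -0.076], [-0.0, 0.342, -0.94]]
contact_force: [-0.6, 0.1, -1.2]
gripper_width: 0.0096
grasp_force: 40.0
```

Request:
play_rows(series="0 -.094 -.034 0 0 0 -1;0 0 0 0 0 0 -1")

```text
t: 11.4
position: [0.5722, 0.1008, 0.0705]
tool_rot: [[0.221, 0.916, 0.333], [0.975, -0.208, -0.076], [-0.0, 0.342, -0.94]]
contact_force: [1.2, -0.1, -0.8]
gripper_width: 0.0099
grasp_force: 40.0
```

Request:
play_rows(series="0 -.094 -.034 0 0 0 -1;0 0 0 0 0 0 -1")

```text
t: 11.65
position: [0.5718, 0.1009, 0.0709]
tool_rot: [[0.221, 0.916, 0.335], [0.975, -0.208, -0.076], [0.0, 0.343, -0.939]]
contact_force: [2.2, -0.0, -2.2]
gripper_width: 0.0095
grasp_force: 40.0
```

Request:
play_rows(series="0 -.094 -.034 0 0 0 -1;0 0 0 0 0 0 -1")

```text
t: 11.9
position: [0.5716, 0.1011, 0.0712]
tool_rot: [[0.221, 0.916, 0.336], [0.975, -0.208, -0.076], [0.0, 0.344, -0.939]]
contact_force: [5.1, -1.8, -2.9]
gripper_width: 0.0097
grasp_force: 40.0
```

```bash
python3 -c "
from h import *
where()"
```

```text
t 11.9 lip [-56.4   0.   44.8] tongue [41.2 -0.1 80.6] tilt 20.15 F printer [ 5.4  -0.62 -2.91] M [-0.29 -0.66 -0.02] w 0.0097 tcp [-13.9  -2.2  71.2]
```

Contact gives the bar face at about x = -49.8, so the insert is off by about -5 mm. Next I pivot.

```bash
cat > piv.py <<'E'
from h import *
import sys
def tcp(t,B=-49.8,z0=45.8):
    t=np.radians(t);s,c=np.sin(t),np.cos(t)
    return np.array([B+7*s+40*c-11.7*s, z0+40*s+11.7*c])
def rows(ts,first=None):
    for i,(a,b) in enumerate(zip(ts,ts[1:])):
        d=tcp(b)-(tcp(a) if i or first is None else first); r=np.radians(a)
        print("row ty %.3f tz %.3f wx %.4f"%((d[0]*np.cos(r)+d[1]*np.sin(r))/10,(d[0]*np.sin(r)-d[1]*np.cos(r))/10,np.radians(a-b)))
E
python3 -c "
from piv import *
rows([20.15,17,14,11,8],np.array([-13.9,71.2]))"
```

```text
row ty 0.005 tz 0.270 wx 0.0550
row ty 0.022 tz 0.201 wx 0.0524
row ty 0.021 tz 0.202 wx 0.0524
row ty 0.020 tz 0.204 wx 0.0524
```

Request:
play_rows(series="0 0 .22 .055 0 0 -1;0 .02 .2 .052 0 0 -1;0 0 0 0 0 0 -1")

```text
t: 12.28
position: [0.5736, 0.1006, 0.0675]
tool_rot: [[0.222, 0.946, 0.236], [0.975, -0.215, -0.053], [0.001, 0.242, -0.97]]
contact_force: [3.1, -1.3, 0.2]
gripper_width: 0.0095
grasp_force: 40.0
```

```bash
python3 -c "
from h import *
where()"
```

```text
t 12.28 lip [-56.9   0.1  45.7] tongue [44.  -0.1 70.9] tilt 14.01 F printer [ 3.31 -0.6   0.21] M [-0.14 -0.58 -0.02] w 0.0095 tcp [-11.9  -2.1  67.5]
```

Request:
play_rows(series="0 .01 .23 .052 0 0 -1;0 .01 .23 .052 0 0 -1;0 0 0 0 0 0 -1")

```text
t: 12.65
position: [0.5748, 0.1004, 0.0631]
tool_rot: [[0.222, 0.965, 0.138], [0.975, -0.219, -0.031], [0.001, 0.142, -0.99]]
contact_force: [5.6, -1.6, 1.2]
gripper_width: 0.0097
grasp_force: 40.0
```

```bash
python3 -c "
from h import *
where()"
```

```text
t 12.65 lip [-57.7   0.1  46. ] tongue [45.3 -0.1 60.7] tilt 8.13 F printer [ 5.85 -0.31  1.23] M [-0.21 -0.84 -0.03] w 0.0097 tcp [-10.6  -2.1  63.1]
```

Request:
play_rows(series="0 0 .06 .012 0 0 -1;0 0 0 0 0 0 -.9;0 0 0 0 0 0 -.6;0 0 0 0 0 0 -.45;0 0 0 0 0 0 -.45;0 0 0 0 0 0 -.45")

```text
t: 13.4
position: [0.5722, 0.1008, 0.0611]
tool_rot: [[0.221, 0.968, 0.121], [0.975, -0.219, -0.028], [-0.0, 0.124, -0.992]]
contact_force: [-0.7, 0.2, 0.4]
gripper_width: 0.0263
grasp_force: 0.0
```

Request:
play_rows(series="0 0 -.5 0 0 0 -.45;0 0 -1.5 0 0 0 -.45;0 0 -2 0 0 0 -.45;0 0 0 .13 0 0 -1;0 3 0 0 0 0 -1;0 0 0 0 0 0 -1;0 0 0 0 0 0 -1")

```text
t: 14.28
position: [0.5966, 0.0953, 0.1014]
tool_rot: [[0.221, 0.975, -0.005], [0.975, -0.221, 0.001], [-0.0, -0.005, -1.0]]
contact_force: [-0.9, 0.2, -0.3]
gripper_width: 0.0005
grasp_force: 0.0
```

```bash
python3 -c "
from h import *
where()
C=cam('wrist'); save(C[0],'w5.png')"
```

```text
t 14.28 lip [-37.2  -0.1  91.4] tongue [66.8 -0.3 90.9] tilt -0.28 F printer [-0.89 -0.03 -0.3 ] M [-0.16  0.08 -0.01] w 0.0005 tcp [ 11.8  -2.3 101.4]
```

View pics/w5.png

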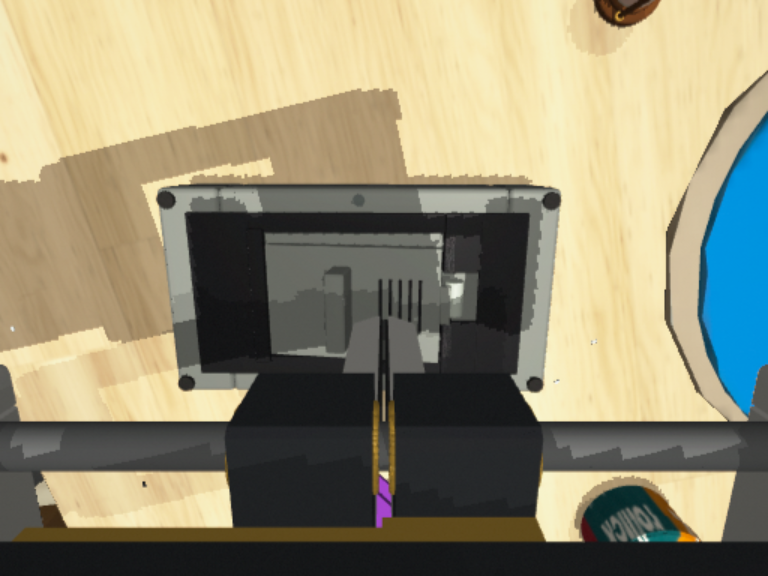

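The cover sits in the bay with its front edge on the bar (265,295). The tongue lies at the roller (455,290), and the closed fingers are over the vents. I press down just past them.

Request:
play_rows(series=".2 .9 1.5 0 0 0 -1;0 0 1.5 0 0 0 -1;0 0 .7 0 0 0 -1;0 0 .2 0 0 0 -1;0 0 .2 0 0 0 -1;0 0 0 0 0 0 -1")

```text
t: 15.08
position: [0.6061, 0.0952, 0.0607]
tool_rot: [[0.221, 0.975, -0.005], [0.975, -0.221, 0.001], [-0.0, -0.005, -1.0]]
contact_force: [-2.9, 0.6, 3.5]
gripper_width: 0.0004
grasp_force: 1.8
```

Request:
play_rows(series="0 0 .1 0 0 0 -1;0 0 .1 0 0 0 -1;0 0 0 0 0 0 -1")

```text
t: 15.45
position: [0.6062, 0.0954, 0.0589]
tool_rot: [[0.221, 0.975, -0.004], [0.975, -0.221, 0.001], [0.0, -0.004, -1.0]]
contact_force: [-1.7, 0.3, 1.8]
gripper_width: 0.0009
grasp_force: 1.1
```

```bash
python3 -c "
from h import *
where()"
```

```text
t 15.45 lip [-27.9   2.1  48.9] tongue [76.1  2.  48.4] tilt -0.26 F printer [-1.77 -0.05  1.83] M [-0.05  0.38  0.02] w 0.0009 tcp [21.1 -0.  58.9]
```

Request:
play_rows(series="0 0 .1 0 0 0 -1;0 0 .1 0 0 0 -1;0 0 0 0 0 0 -1")

```text
t: 15.82
position: [0.607, 0.095, 0.0559]
tool_rot: [[0.221, 0.975, -0.003], [0.975, -0.221, 0.001], [0.0, -0.003, -1.0]]
contact_force: [-0.3, 0.5, 0.4]
gripper_width: 0.0003
grasp_force: 0.0
```

Request:
play_rows(series="0 0 .1 0 0 0 -1;0 0 .1 0 0 0 -1;0 0 0 0 0 0 -1")

```text
t: 16.2
position: [0.6063, 0.095, 0.0538]
tool_rot: [[0.221, 0.975, -0.004], [0.975, -0.221, 0.001], [-0.0, -0.004, -1.0]]
contact_force: [-0.3, -0.2, -0.3]
gripper_width: 0.0003
grasp_force: 0.0
```

Request:
play_rows(series="0 0 .1 0 0 0 -1;0 0 0 0 0 0 -1")

```text
t: 16.45
position: [0.6064, 0.0951, 0.053]
tool_rot: [[0.221, 0.975, -0.004], [0.975, -0.221, 0.001], [-0.0, -0.004, -1.0]]
contact_force: [-0.2, -0.7, -0.6]
gripper_width: 0.0005
grasp_force: 0.0
```

Request:
play_rows(series="0 0 .1 0 0 0 -1;0 0 .1 0 0 0 -1;0 0 0 0 0 0 -1")

```text
t: 16.82
position: [0.6066, 0.0951, 0.0523]
tool_rot: [[0.221, 0.975, -0.004], [0.975, -0.221, 0.001], [-0.0, -0.004, -1.0]]
contact_force: [-2.9, 0.5, 6.3]
gripper_width: 0.0006
grasp_force: 2.9
```

Request:
play_rows(series="0 0 .1 0 0 0 -1;0 0 .1 0 0 0 -1;0 0 0 0 0 0 -1")

```text
t: 17.2
position: [0.6067, 0.0951, 0.0522]
tool_rot: [[0.221, 0.975, -0.004], [0.975, -0.221, 0.001], [-0.0, -0.004, -1.0]]
contact_force: [-5.9, -0.8, 14.3]
gripper_width: 0.0003
grasp_force: 7.2
```

The plate is solid at z = 52 mm, so it is flat. I retract and check.

Request:
play_rows(series="0 0 -.5 0 0 0 -1;0 0 -1.5 0 0 0 -1;0 0 -4 0 0 0 -1;-4 0 -4 0 0 0 -1;-4 0 0 0 0 0 -1;0 0 0 0 0 0 -1;0 0 0 0 0 0 -1")

```text
t: 18.08
position: [0.5891, 0.0173, 0.1491]
tool_rot: [[0.222, 0.975, -0.004], [0.975, -0.222, 0.002], [0.001, -0.004, -1.0]]
contact_force: [0.2, -0.0, 0.2]
gripper_width: 0.0004
grasp_force: 0.0
```

```bash
python3 -c "
from h import *
where()
C=cam('wrist'); save(C[0][:260],'w6.png'); S=cam('scene'); save(S[0][130:230,150:280],'s6.png',5)"
```

```text
t 18.07 lip [-27.5 -77.8 139.1] tongue [ 76.5 -78.  138.7] tilt -0.25 F printer [0.2  0.03 0.16] M [-0.02  0.08  0.02] w 0.0004 tcp [ 21.6 -80.  149.1]
```

View pics/w6.png

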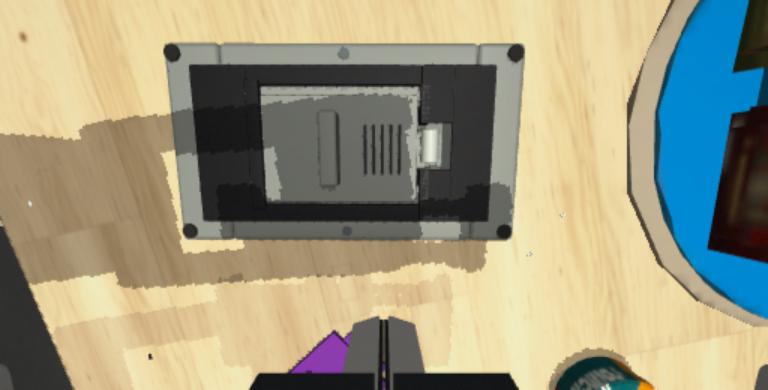

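View pics/s6.png

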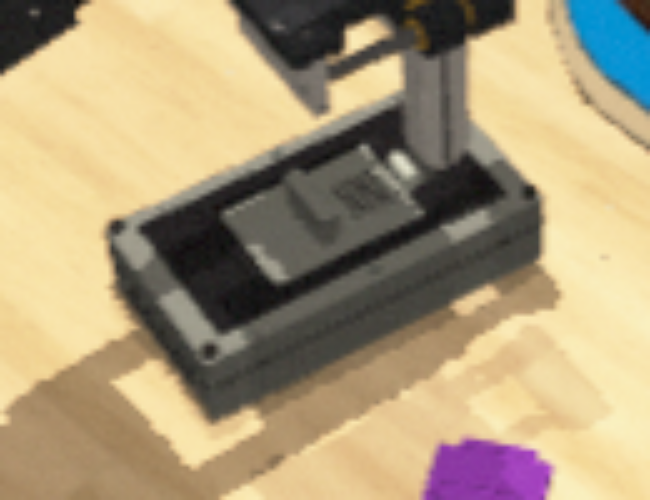

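The cover lies flush in the bay, with the roller over the tongue at (431,147), and the gripper is clear. I hand the job in.

```bash
python3 -c "
from bench import bot
print(bot.finish_job())"
```

```text
the job is handed in; nothing more can be done
None
```

The battery cover is hooked under the bar and snapped flat and flush; the wrist force stayed under about 16 N wherever I read it, and I handed the job in at about 18 s without getting a verdict back.

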